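# Count to the third gap of the desk rack and push the case in

## Task

Starting at the end of the rack with the pink knob, run a fingertip along the rail on its back, tipping the yellow tabs one after another - one, two, three - and stop there, without tipping the fourth. Then push the teal case along the desk and into that third gap, straight and fully home against the back. Only touch and push: do not lift or topple the case, and leave everything else where it stands.

Things in the scene. Friction and masses are not known exactly. Their poses are not given: they have to be found in the camera images.
- rack: Fixed wooden divider rack on the desk, 64 deep (x), 331 wide (y), 50 high. Origin: centre of its footprint, at desk height; +x its closed back, -x its open side, +y its left end seen from the robot. Seven upright dividers, 7 thick, 40 high, make six gaps open in front and above; rounded divider noses end at x = -32, inner face of the back wall at x = +24.
- gaps (a point): Middle of the row of gap mouths: rack x = -32, y = 0, desk height; axes as the rack. The six gaps are 47 wide and 56 deep, the desk is their floor; gap centres lie at y = +135, +81, +27, -27, -81, -135. A teal_case fully home has its origin 26 in +x of this point and sticks out 4 in front of the noses.
- rail (a point): Middle of the rail's top, axes as the rack: rack x = +28, y = 0, 50 above the desk. The dark rail, 12 wide, runs along y on the back wall over the whole width and carries six yellow tabs.
- tab_a (a joint): Angle (rad) of the yellow sprung tab of the first gap from the rack's +y end: 20 wide (x), 3 thick (y), 30 tall, upright on the rail, foot hinge at rack x +28, y +135, 50 above the desk. 0 upright, positive tipped to rack -y, negative to +y, range +-1.3. Weak spring (0.04 Nm/rad, 1 N at the tip) rights it; a finger drawn past tips it and rides over.
- tab_b (a joint): Angle (rad) of the yellow sprung tab of the second gap from the rack's +y end: 20 wide (x), 3 thick (y), 30 tall, upright on the rail, foot hinge at rack x +28, y +81, 50 above the desk. 0 upright, positive tipped to rack -y, negative to +y, range +-1.3. Weak spring (0.04 Nm/rad, 1 N at the tip) rights it; a finger drawn past tips it and rides over.
- tab_c (a joint): Angle (rad) of the yellow sprung tab of the third gap from the rack's +y end: 20 wide (x), 3 thick (y), 30 tall, upright on the rail, foot hinge at rack x +28, y +27, 50 above the desk. 0 upright, positive tipped to rack -y, negative to +y, range +-1.3. Weak spring (0.04 Nm/rad, 1 N at the tip) rights it; a finger drawn past tips it and rides over.
- tab_d (a joint): Angle (rad) of the yellow sprung tab of the fourth gap from the rack's +y end: 20 wide (x), 3 thick (y), 30 tall, upright on the rail, foot hinge at rack x +28, y -27, 50 above the desk. 0 upright, positive tipped to rack -y, negative to +y, range +-1.3. Weak spring (0.04 Nm/rad, 1 N at the tip) rights it; a finger drawn past tips it and rides over.
- tab_e (a joint): Angle (rad) of the yellow sprung tab of the fifth gap from the rack's +y end: 20 wide (x), 3 thick (y), 30 tall, upright on the rail, foot hinge at rack x +28, y -81, 50 above the desk. 0 upright, positive tipped to rack -y, negative to +y, range +-1.3. Weak spring (0.04 Nm/rad, 1 N at the tip) rights it; a finger drawn past tips it and rides over.
- tab_f (a joint): Angle (rad) of the yellow sprung tab of the sixth gap from the rack's +y end: 20 wide (x), 3 thick (y), 30 tall, upright on the rail, foot hinge at rack x +28, y -135, 50 above the desk. 0 upright, positive tipped to rack -y, negative to +y, range +-1.3. Weak spring (0.04 Nm/rad, 1 N at the tip) rights it; a finger drawn past tips it and rides over.
- pink_knob: The pink round knob, 26 across and 20 long, fixed on one end face of the rack (either end, changes from run to run): counting starts at this end. Origin on the desk below its centre, at rack x = 0, y = +-175.5; its top is 48 above the desk.
- white_knob: The white knob, same shape, on the other end of the rack.
- teal_case: The teal (blue-green) hard case with black seam and white label on top, 60 (x) x 38 (y) x 48 high, about 0.15 kg, loose on the desk in front of (-x of) one end part of the rack; slides easily when pushed. Origin: centre of its underside; its long axis x points roughly at the rack.
- mustard_case: Bystander: an equal case, mustard yellow-brown, standing in front of the other end part of the rack. Origin: centre of its underside.
- ink_pot: Bystander: small jar, 32 across, 45 high, in the leftmost (+y) gap. Origin: centre of its underside.
- eraser: Bystander: white eraser 45 x 22 x 14 in the rightmost (-y) gap. Origin: centre of its underside.
- cup: Bystander: cream cup, 72 across, 65 high, to the left. Origin: centre of its underside.
- lens: Bystander: black camera lens standing on end, 68 across, 60 high, to the right. Origin: centre of its underside.
Not all that is in view belongs to the job. Leave any purple look-alike of the teal_case alone.

How it is judged:
By the outcome, as a careful person would: the job done as asked, in the order asked, and still so for the second after the job is handed in, with the robot touching nothing.
It also fails if it takes over 67 s, if anything falls off the work surface, if the arm or the gripper's body presses on something with over 40 N, if the wrist force passes 120 N, or if a joint passes its speed limit or range.

## Robot

A 6-joint arm with a two-finger parallel gripper is mounted at the origin on the work surface. World frame = base frame: x ahead of the robot, y to its left, z up, the work surface at z = 0. Lengths are in m, angles in rad, forces in N, time in s.
With the tool pointing down it reaches from about 0.35 to 0.85 m from the base axis. Payload 8.1 kg.
Tool frame: the origin (TCP) lies at the very end of the fingers, on their centre line; the grasp point (between the pads) lies 19 mm behind it; z points along the fingers, y is the line along which they close (so a half turn about z gives the same grasp; the last joint's range is limited). The gripper opens to 93 mm and grips with 3 to 60 N. Pads are 15 mm wide; open, the fingers measure 128 mm over their backs; the gripper's body (75 mm by 188 mm) begins 65 mm behind the grasp point.
Start: joints at [1.031, 0.13, 1.488, -0, 1.523, -0.085], TCP at [0.264, 0.539, 0.219] pointing down, gripper open.
Joint ranges: [-2.96, 2.96], [-0.89, 2.26], [0.02, 2.5], [-1.34, 4.48], [0, 2.73], [-2.66, 2.66]. Speed limits (rad/s): [2.39, 2.39, 2.79, 3.14, 3.14, 3.14].

## Interface

Orientations are given as a rotation vector (axis times angle).
In Python, from plant import robot gives the robot as it stands. The module is installed in compiled form; this text tells all that it offers.
- The arm moves only by the tool play_rows, never from a script. Its argument "increments" is text: rows parted by semicolons, each of 5 numbers parted by spaces: the shift along the tool's x, y, z in mm, then the turn about the tool's z in degrees, then the closure, from -1 (fully open) to 1 (shut). In form: dx dy dz yaw claw; .... A call has 1 to 20 rows; each row is the pose to reach, as a shift and turn from the pose commanded when the call began, along the tool's axes at that moment; what a row does not reach only later rows make up. A row lasts 1/10 s, in which the tool goes at most 50 mm and 8.59 degrees, less where a joint would pass 70% of its speed; a pose out of reach is approached as far as the arm can. A call with a gripper value outside its range is refused whole. The fingers move at their own pace and stop on an object; "force" is the grip in N (left out, the last holds). Time passes only in rows, so rows that repeat a pose let the fingers close. It gives the time, the measured TCP pose, the force, the opening and the grip force at its end, in the units of the state.
- robot.read_state(): the state, without advancing time (a new reading comes with each control period).
- robot.read_camera(name): name is "scene" or "top" or "wrist"; returns the picture (384x512x3 uint8, blue, green, red); there is no depth.
- robot.calibration(name): a dict with "vertical_fov" (degrees; the focal length in pixels is half the picture's height over the tangent of half this angle, whatever the lens; pixels are square), "cx", "cy" (the principal point, pixels), "rvec" (rotation vector, rad) and "tvec" (3), from world to camera coordinates, as OpenCV has them. Camera axes: x right, y down, z forward; pixel columns grow to the right and rows downward; lengths in m; the calibration is good to about 2 mm. A picture is of the moment at which its call begins: read the wrist's pose just before it. calibration takes no time and is no camera call; for the wrist camera it gives the pose at the moment of the call.
- robot.close_job(): hands the job in; it is judged then, once.
Trained networks look in the newest picture that a camera, given by its name, has taken for a name from the list of things; names that differ only in an ending like _2 or _b are one class to them, and where a whole thing is asked for, a point or a joint stands for the part that bears it (a point fixed in the world has none). Each returns a list of dicts, best first, with "conf" (0 to 1); they miss things now and then, are a little off and sometimes report something else, mostly with a low value. They report only what shows in the picture. A call takes as long as a camera call. They do not tell look-alikes from the thing itself.
- robot.recognise(camera, query): "centre" ([x, y, z] in m, in world coordinates, good to about 4 mm: the middle of the surface that is visible of it).
- robot.regions_of(camera, query): "pixels" (384x512 bool, what is visible of it).
- robot.landmark_of(camera, query): "centre" ([x, y, z] in m, in world coordinates, good to about 4 mm: a listed point, or the origin of a listed thing).
The state is a dict: "t": time; "q": joint angles; "dq": joint speeds; "joint_torque": joint torques, N m; "tool_pos": TCP position; "orientation": TCP orientation; "force": force on the tool from outside, world axes, zero at the start; "wrist_torque": the same for the moment, N m; "opening": finger opening in m; "gripper_force": force on a finger pad.
Only numpy, scipy, OpenCV 4.12 (cv2) and the standard library are available. Lean on these libraries where they do the work, as an engineer would, in place of code of your own. Each camera call takes 0.05 s, during which the arm holds its last target. There are 200 camera calls.

## Working session

There is one attempt and no reset: what is moved stays moved. The work goes in short steps, Python scripts to look and compute and a tool call to move; the robot and the scene stay as the last step left them, time stands still between calls to the robot, and variables do not carry over. Pictures are saved under pics/ and viewed, at most 10 in all, crops included, and the job is handed in when it is done.

Besides the shell and the picture viewer there is one more tool, called after "Emit:" by a JSON object that holds its "method" and its "body". play_rows: Moves the arm, as the interface text tells. Its arguments: {"type":"object","properties":{"increments":{"type":"string"},"force":{"type":"number"}},"required":["increments"]}

```bash
mkdir -p pics; cat > h.py <<'E'
import numpy as np, cv2
from plant import robot
def cam(n):
    c=robot.calibration(n); f=192/np.tan(np.radians(c["vertical_fov"])/2)
    R=cv2.Rodrigues(np.array(c["rvec"],float))[0]; return f,c["cx"],c["cy"],R,np.array(c["tvec"],float).ravel()
def proj(n,P):
    f,cx,cy,R,t=cam(n); p=np.atleast_2d(P)@R.T+t; return np.c_[f*p[:,0]/p[:,2]+cx,f*p[:,1]/p[:,2]+cy]
def ray(n,uv,z):
    f,cx,cy,R,t=cam(n); uv=np.atleast_2d(uv).astype(float)
    d=np.c_[(uv[:,0]-cx)/f,(uv[:,1]-cy)/f,np.ones(len(uv))]@R; o=-R.T@t
    return o+d*((z-o[2])/d[:,2])[:,None]
E
python3 - <<'E'
from h import *
a=robot.read_camera("top"); b=robot.read_camera("scene")
cv2.imwrite("pics/top.png",cv2.resize(a,(800,600),interpolation=cv2.INTER_CUBIC)); cv2.imwrite("pics/scene.png",cv2.resize(b,(800,600),interpolation=cv2.INTER_CUBIC))
for n in ("top","scene"):
    for q in ("rack","gaps","rail","pink_knob","white_knob","teal_case","mustard_case"):
        for d in robot.landmark_of(n,q)[:3]: print(n,q,np.round(d["centre"],4),round(d["conf"],2),np.round(proj(n,d["centre"])[0]))
s=robot.read_state(); print(s["t"],s["tool_pos"],s["orientation"],s["opening"])
E
```

```text
top rack [ 0.6012  0.0515 -0.0031] 0.67 [240. 181.]
top rack [0.5792 0.1894 0.0011] 0.34 [191. 188.]
top gaps [ 0.5614  0.0524 -0.0027] 0.75 [239. 195.]
top rail [0.6247 0.0562 0.0453] 0.89 [238. 169.]
top pink_knob [ 0.5706  0.2246 -0.0007] 0.57 [179. 191.]
top white_knob [ 0.6306 -0.1197 -0.0019] 0.43 [299. 172.]
top teal_case [ 0.5891 -0.225   0.0006] 0.68 [336. 186.]
top teal_case [ 0.4146 -0.1103 -0.0016] 0.55 [297. 247.]
top mustard_case [4.969e-01 1.579e-01 3.000e-04] 0.71 [201. 217.]
scene rack [ 0.5977  0.0537 -0.0048] 0.68 [274. 210.]
scene gaps [0.5664 0.0494 0.0008] 0.56 [267. 204.]
scene rail [0.6239 0.0613 0.0472] 0.67 [281. 202.]
scene rail [ 5.889e-01 -4.088e-01 -2.000e-04] 0.25 [143. 269.]
scene pink_knob [ 0.5724  0.2287 -0.0023] 0.45 [308. 187.]
scene white_knob [ 0.6135 -0.077   0.0016] 0.66 [244. 227.]
scene white_knob [ 0.5463  0.377  -0.0014] 0.6 [334. 169.]
scene white_knob [ 0.6241 -0.1185 -0.0075] 0.48 [235. 237.]
scene teal_case [ 0.5143 -0.0767  0.0007] 0.87 [228. 210.]
scene teal_case [ 0.5905 -0.226  -0.0038] 0.83 [200. 244.]
scene teal_case [ 4.141e-01 -1.152e-01 -2.000e-04] 0.67 [203. 197.]
scene mustard_case [0.4974 0.1588 0.002 ] 0.66 [280. 182.]
0.8 [0.26355514 0.53904167 0.21868425] [7.08222136e-01 3.06070507e+00 1.05392185e-04] 0.09259976739243361
```

View pics/top.png

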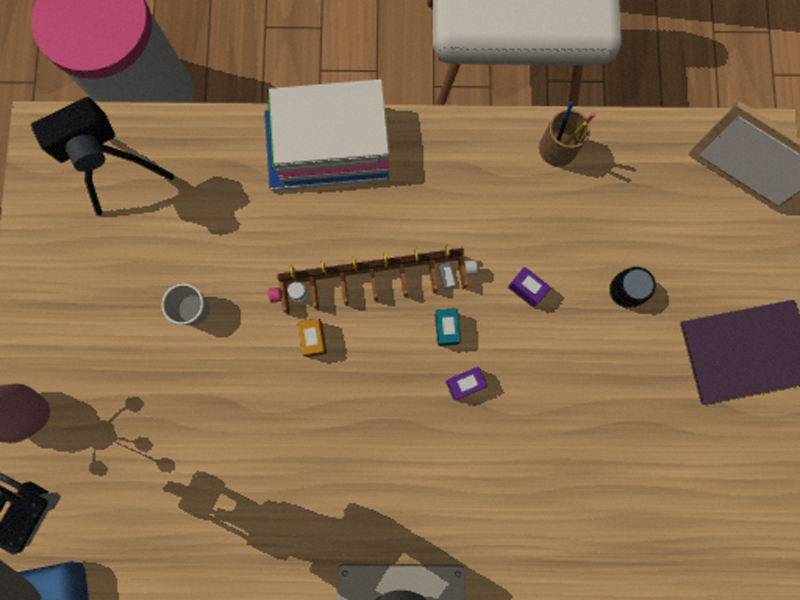

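View pics/scene.png

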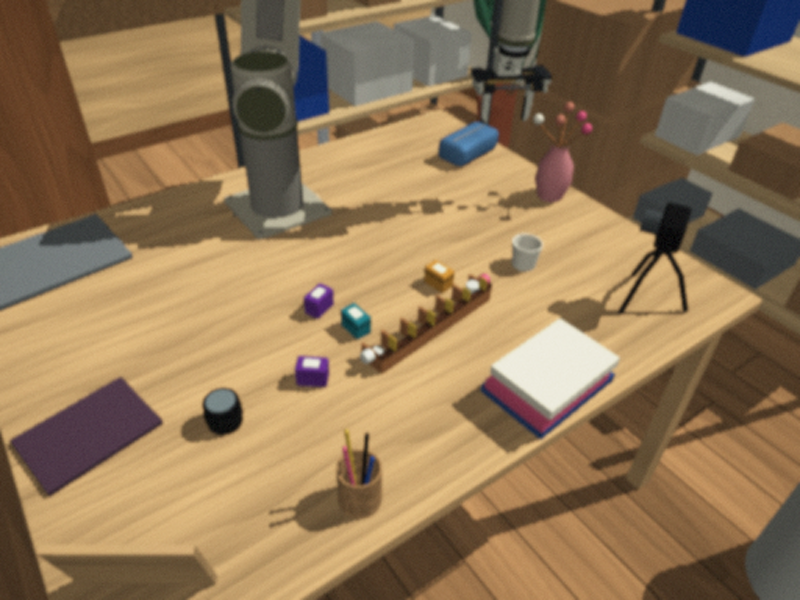

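Candidates for the case, in 800x600 top pixels:
- The teal case at (448,326).
- A purple case at (529,287).
- A purple case at (467,384).
- The mustard case at (312,337).

I choose the teal one at (448,326). The pink knob is at (275,295), the +y end, so the tabs to tip are a, b and c, and the target gap is y=+27. I'll move over the rack for a close look with the wrist camera.

Emit:
{"method": "play_rows", "body": {"increments": "-480 -332 -130 54 1;-480 -332 -130 54 1;-480 -332 -130 54 1;-480 -332 -130 54 1;-480 -332 -130 54 1;-480 -332 -130 54 1;-480 -332 -130 54 1;-480 -332 -130 54 1;-480 -332 -130 54 1;-480 -332 -130 54 1;-480 -332 -130 54 1;-480 -332 -130 54 1;-480 -332 -130 54 1;-480 -332 -130 54 1;-480 -332 -130 54 1;-480 -332 -130 54 1;-480 -332 -130 54 1", "force": 10}}

```text
t: 2.5
tool_pos: [0.5485, 0.0312, 0.3486]
orientation: [-2.018, -2.407, -0.0]
force: [-0.1, 0.9, -0.2]
opening: 0.0003
gripper_force: 0.0
```

```bash
cat >> h.py <<'E'
def tool():
    s=robot.read_state(); return np.array(s["tool_pos"]),cv2.Rodrigues(np.array(s["orientation"],float))[0],s
def lm(n,qs,k=2):
    for q in qs:
        for d in robot.landmark_of(n,q)[:k]: print(n,q,np.round(d["centre"],4),round(d["conf"],2),np.round(proj(n,d["centre"])[0]))
E
python3 - <<'E'
from h import *
p,R,s=tool(); print(s["t"],p,np.round(R,3).tolist(),s["opening"],s["q"])
a=robot.read_camera("wrist"); cv2.imwrite("pics/w1.png",cv2.resize(a,(800,600),interpolation=cv2.INTER_CUBIC)); np.save("w1.npy",a)
lm("wrist",("rack","gaps","rail","pink_knob","white_knob","teal_case","mustard_case","tab_a"),6)
E
```

```text
2.5 [0.54847727 0.03115024 0.34860107] [[-0.175, 0.985, -0.0], [0.985, 0.175, 0.0], [0.0, -0.0, -1.0]] 0.00029686789790513103 [-3.66690096e-02 -2.29372390e-02  1.41286050e+00  9.94219260e-05
  1.75172650e+00 -2.12073188e-01]
wrist rack [ 0.5952  0.0514 -0.    ] 0.65 [291. 138.]
wrist gaps [ 5.615e-01  4.990e-02 -5.000e-04] 0.89 [269. 135.]
wrist gaps [ 0.6114 -0.0773 -0.0022] 0.35 [285. 219.]
wrist rail [0.6188 0.0532 0.0456] 0.82 [312. 143.]
wrist pink_knob [ 0.5718  0.2279 -0.    ] 0.5 [300.   5.]
wrist teal_case [ 0.4196 -0.1087 -0.0027] 0.87 [163. 218.]
wrist teal_case [ 0.5164 -0.0815  0.0028] 0.64 [226. 213.]
wrist mustard_case [0.496  0.1588 0.0007] 0.74 [237.  49.]Traceback (most recent call last):
  File "<stdin>", line 4, in <module>
  File "h.py", line 16, in lm
    for d in robot.landmark_of(n,q)[:k]: print(n,q,np.round(d["centre"],4),round(d["conf"],2),np.round(proj(n,d["centre"])[0]))
             ~~~~~~~~~~~~~~~~~^^^^^
ValueError: it knows: cup, eraser, gaps, ink_pot, lens, mustard_case, pink_knob, rack, rail, teal_case, white_knob
```

View pics/w1.png

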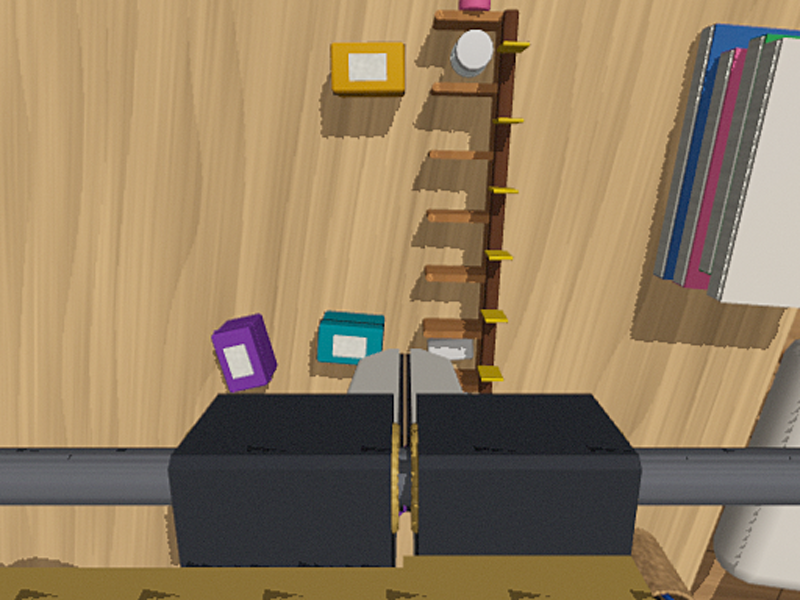

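The wrist view shows the teal case at about (350,338) and the purple one at (243,352). The mustard case is at (367,68). The yellow tabs run from (515,46) down to (490,373), and the pink knob is at the top at (475,3). Next I'll fit the rack from the tabs and the case from its mask.

```bash
cat >> h.py <<'E'
from scipy.optimize import least_squares, minimize
def box(c,s,z0,h): # corners in rack frame
    return np.array([[c[0]+i*s[0]/2,c[1]+j*s[1]/2,z0+k*h] for i in(-1,1) for j in(-1,1) for k in(0,1)])
def tow(p,X): 
    c,s=np.cos(p[2]),np.sin(p[2]); return np.c_[p[0]+c*X[:,0]-s*X[:,1],p[1]+s*X[:,0]+c*X[:,1],X[:,2]]
def hsvmask(a,lo,hi): return cv2.inRange(cv2.cvtColor(a,cv2.COLOR_BGR2HSV),lo,hi)
def cen(poly): m=cv2.moments(cv2.convexHull(poly.astype(np.float32))); return np.array([m["m10"],m["m01"]])/m["m00"]
TY=[.135,.081,.027,-.027,-.081,-.135]
def fit_rack(imgs,p0=(.596,.052,.165)):
    obs=[]
    for n,a in imgs:
        m=hsvmask(a,(22,130,60),(34,255,255)); k,_,st,ce=cv2.connectedComponentsWithStats(m)
        c=ce[[i for i in range(1,k) if st[i,4]>4]]
        for y in TY:
            g=cen(proj(n,tow(p0,box((.028,y),(.02,.003),.05,.03)))); d=np.linalg.norm(c-g,axis=1)
            if len(d) and d.min()<9: obs.append((n,y,c[d.argmin()]))
    f=lambda p:np.concatenate([cen(proj(n,tow(p,box((.028,y),(.02,.003),.05,.03))))-o for n,y,o in obs])
    r=least_squares(f,p0,loss="soft_l1"); print("rack",np.round(r.x,4),"n",len(obs),"res",np.round(r.fun,1)); return r.x
def fit_case(imgs,p0,lo=(80,90,30),hi=(97,255,255)):
    ms=[]
    for n,a in imgs:
        m=hsvmask(a,lo,hi); g=proj(n,[[p0[0],p0[1],.03]])[0]; w=np.zeros_like(m); cv2.circle(w,tuple(int(v) for v in g),45,255,-1); m&=w
        pts=cv2.findNonZero(m)
        ms.append((n,cv2.convexHull(pts).reshape(-1,2).astype(np.float32)))
    def f(p):
        L=0
        for n,h in ms:
            q=cv2.convexHull(proj(n,tow(p,box((0,0),(.06,.038),0,.048))).astype(np.float32)).reshape(-1,2)
            A,_=cv2.intersectConvexConvex(h,q); L+=1-A/(cv2.contourArea(h)+cv2.contourArea(q)-A)
        return L
    r=minimize(f,p0,method="Nelder-Mead",options=dict(initial_simplex=np.array(p0)+np.array([[0,0,0],[.008,0,0],[0,.008,0],[0,0,.15]]),xatol=1e-5,fatol=1e-5,maxiter=400))
    print("case",np.round(r.x,4),"loss",round(r.fun,3)); return r.x
def inrack(r,p):
    d=np.array(p[:2])-r[:2]; c,s=np.cos(r[2]),np.sin(r[2]); return np.array([c*d[0]+s*d[1],-s*d[0]+c*d[1]])*1e3
E
python3 - <<'E'
from h import *
w=robot.read_camera("wrist"); t=robot.read_camera("top"); sc=robot.read_camera("scene")
a=fit_rack([("wrist",w)]); fit_rack([("top",t)]); fit_rack([("scene",sc)]); r=fit_rack([("wrist",w),("top",t)]); np.save("rack.npy",a)
for im in ([("wrist",w)],[("top",t)],[("scene",sc)]):
    c=fit_case(im,(.515,-.079,.17)); print(inrack(a,c),np.degrees(c[2]-a[2]))
print(inrack(a,(.415,-.112)),inrack(a,(.59,-.225)),inrack(a,(.497,.158)),inrack(a,(.5718,.2279)))
E
```

```text
rack [0.5975 0.0548 0.1503] n 6 res [-0.3  0.4  0.   0.2 -0.3 -0.3  0.4 -0.1  0.2 -0.1 -0.  -0.1]
rack [0.6073 0.0519 0.164 ] n 1 res [ 1.1 -1.5]
rack [0.5977 0.0532 0.163 ] n 6 res [ 0.2 -0.8 -0.2 -0.  -0.2  0.3 -0.1 -0.1  0.1  0.4  0.3 -0.2]
rack [0.5976 0.0548 0.1512] n 7 res [-0.3  0.4  0.1  0.2 -0.2 -0.3  0.5 -0.1  0.4 -0.1  0.2 -0.1  0.   1.6]
case [ 0.5176 -0.0803  0.1091] loss 0.228
[ -99.17584581 -121.63124555] -2.357459059528526
case [ 0.5141 -0.0891 -0.4688] loss 0.875
[-104.05413856 -129.85517389] -35.47199587619797
case [ 0.5142 -0.0776 -0.2245] loss 0.254
[-102.1425554  -118.46059004] -21.474297706845938
[-205.40904237 -137.61972702] [ -49.29966194 -275.54674156] [-83.90939804 117.06014346] [  0.51280618 174.97336678]
```

Emit:
{"method": "play_rows", "body": {"increments": "45 20 40 1.4 1;90 42 80 1.4 1;135 63 120 1.4 1;184 85 160 1.4 1;184 85 190 1.4 1;184 85 220 1.4 1;184 85 245 1.4 1;184 85 265 1.4 1;184 85 279 1.4 1;184 85 284 1.4 1;184 85 284 1.4 1;184 85 284 1.4 1"}}

```text
t: 4.25
tool_pos: [0.602, 0.2259, 0.0664]
orientation: [2.049, 2.379, 0.003]
force: [0.3, 0.0, -0.3]
opening: 0.0005
gripper_force: 0.0
```

```bash
python3 - <<'E'
from h import *
r=np.load("rack.npy"); p,R,s=tool(); print(s["t"],p,inrack(r,p),inrack(r,r[:2]+R[:2,0]),s["force"])
w=robot.read_camera("wrist"); cv2.imwrite("pics/w2.png",w); fit_rack([("wrist",w)])
c=fit_case([("wrist",w)],(.516,-.079,.12)); print(inrack(r,c))
E
```

```text
4.25 [0.60202585 0.22594045 0.06639599] [ 30.10459449 168.51054593] [  1.48578797 999.99885172] [ 0.26593805  0.03343469 -0.25241037]
rack [0.5992 0.0498 0.1643] n 1 res [ 0. -0.]Traceback (most recent call last):
  File "<stdin>", line 4, in <module>
  File "h.py", line 40, in fit_case
    ms.append((n,cv2.convexHull(pts).reshape(-1,2).astype(np.float32)))
                 ~~~~~~~~~~~~~~^^^^^
cv2.error: OpenCV(4.12.0) /io/opencv/modules/imgproc/src/convhull.cpp:143: error: (-215:Assertion failed) total >= 0 && (depth == CV_32F || depth == CV_32S) in function 'convexHull'
```

View pics/w2.png

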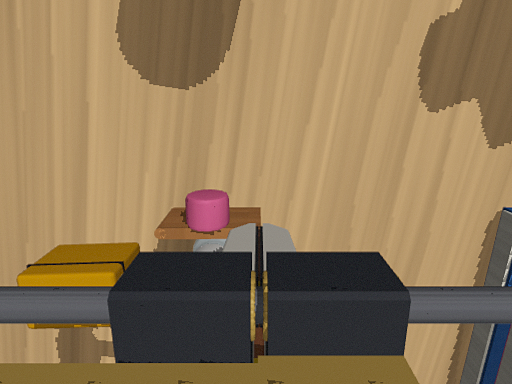

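Emit:
{"method": "play_rows", "body": {"increments": "-8 -2 1.5 0 1;-18 -2 1.5 0 1;-28 -2 1.5 0 1;-38 -2 1.5 0 1;-48 -2 1.5 0 1;-58 -2 1.5 0 1;-68 -2 1.5 0 1;-78 -2 1.5 0 1;-88 -2 1.5 0 1;-98 -2 1.5 0 1;-108 -2 1.5 0 1;-118 -2 1.5 0 1;-128 -2 1.5 0 1;-138 -2 1.5 0 1;-148 -2 1.5 0 1;-158 -2 1.5 0 1;-168 -2 1.5 0 1;-174 -2 1.5 0 1;-176 -2 1.5 0 1;-176 -2 1.5 0 1"}}

```text
t: 6.3
tool_pos: [0.6253, 0.0508, 0.0633]
orientation: [2.05, 2.38, -0.0]
force: [-0.3, -2.4, 1.9]
opening: 0.0005
gripper_force: 1.5
```

```bash
python3 - <<'E'
from h import *
r=np.load("rack.npy"); p,R,s=tool(); print(s["t"],p,inrack(r,p),s["force"])
a=robot.read_camera("scene"); u,v=proj("scene",[[.6,.05,.05]])[0].astype(int); c=a[v-45:v+45,u-60:u+60]
cv2.imwrite("pics/s3.png",cv2.resize(c,(800,600),interpolation=cv2.INTER_CUBIC))
E
```

```text
6.3 [0.62527306 0.05084686 0.06331753] [26.87509734 -8.09004874] [-0.28008766 -2.40792065  1.9015111 ]
```

View pics/s3.png

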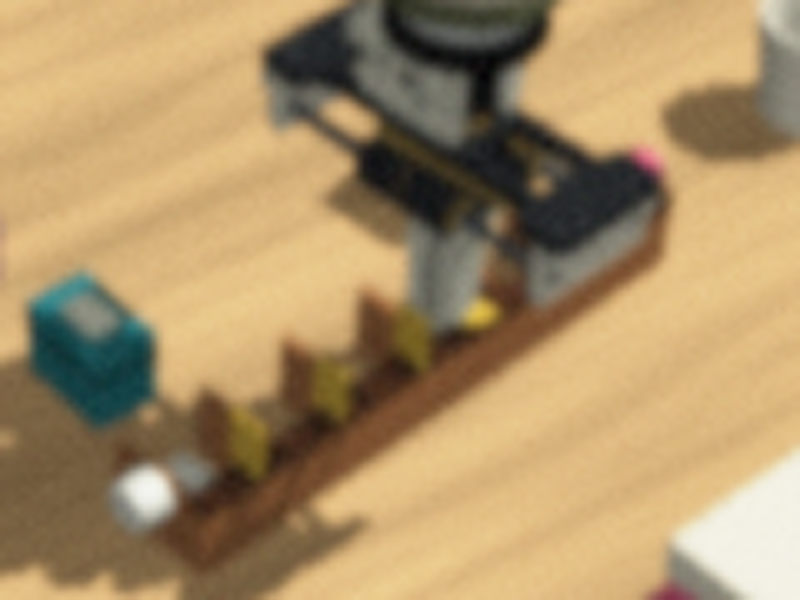

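The finger has tipped tab c, seen flat under it at (480,315). Tab d at (410,335) is still upright. I'll lift and go to the far side of the case.

Emit:
{"method": "play_rows", "body": {"increments": "0 0 -15 0 1;0 0 -40 0 1;0 0 -75 0 1;0 0 -110 0 1;-30 -20 -150 0 1;-70 -50 -180 0 1;-110 -80 -200 0 1;-150 -105 -200 0 1;-182 -127 -200 0 1;-182 -127 -200 0 1;-182 -127 -200 0 1;-182 -127 -200 0 1"}}

```text
t: 7.55
tool_pos: [0.5268, -0.1462, 0.2635]
orientation: [-2.049, -2.382, -0.001]
force: [-0.4, -0.5, 0.2]
opening: 0.0005
gripper_force: 0.0
```

```bash
python3 - <<'E'
from h import *
r=np.load("rack.npy"); p,R,s=tool(); print(s["t"],p,inrack(r,p),s["force"])
w=robot.read_camera("wrist"); r2=fit_rack([("wrist",w)])
c=fit_case([("wrist",w)],(.516,-.079,.12)); print(inrack(r,c),np.degrees(c[2]-r[2]))
q=proj("wrist",tow(c,box((0,0),(.06,.038),0,.048))); 
for (x,y) in q: cv2.circle(w,(int(round(x)),int(round(y))),2,(0,0,255),-1)
for y in TY:
    for x,yy in proj("wrist",tow(r,box((.028,y),(.02,.003),.05,.03))): cv2.circle(w,(int(round(x)),int(round(yy))),1,(255,0,0),-1)
cv2.imwrite("pics/w4.png",cv2.resize(w,(800,600)))
E
```

```text
7.55 [ 0.52684598 -0.14622227  0.26346765] [ -99.94740106 -188.2016419 ] [-0.36251592 -0.47181499  0.21963853]
rack [0.5968 0.0545 0.1534] n 3 res [ 3.1 -2.  -0.7  0.8 -0.2  0.7]
case [ 0.5163 -0.0779  0.0842] loss 0.067
[-100.10565715 -119.11530298] -3.7873740473493567
```

View pics/w4.png

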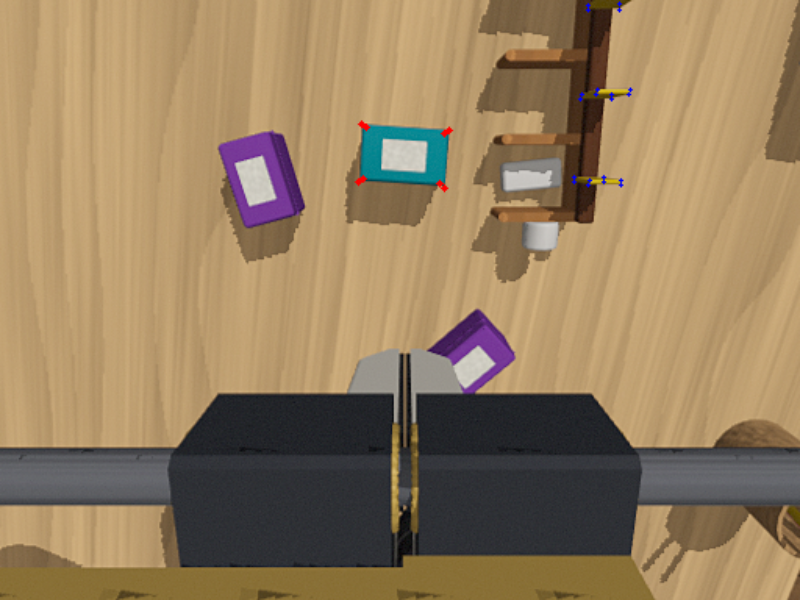

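The fit lies on the teal case's corners around (404,155). It sits at rack (-100,-119), turned -4°. I'll descend beside it and push along +y.

Emit:
{"method": "play_rows", "body": {"increments": "23 0 45 0 1;23 0 90 0 1;23 0 135 0 1;23 0 180 0 1;23 0 215 0 1;23 0 238 0 1;23 0 249 0 1;23 0 249 0 1;30 0 249 0 1;35 0 249 0 1;40 0 249 0 1;45 0 249 0 1;50 0 249 0 1;55 0 249 0 1;60 0 249 0 1;65 0 249 0 1;70 0 249 0 1;75 0 249 0 1;80 0 249 0 1;80 0 249 0 1"}}

```text
t: 9.6
tool_pos: [0.5141, -0.0672, 0.0138]
orientation: [-2.048, -2.38, -0.0]
force: [-0.1, -0.7, 0.3]
opening: 0.0006
gripper_force: 0.0
```

```bash
cat > look.py <<'E'
from h import *
import sys
r=np.load("rack.npy"); p,R,s=tool(); print(s["t"],p,"tool",inrack(r,p),s["force"])
g=tow(r,np.array([[float(sys.argv[1])/1e3,float(sys.argv[2])/1e3,0]]))[0]
for n in sys.argv[3:]:
    w=robot.read_camera(n); c=fit_case([(n,w)],(g[0],g[1],r[2])); print(n,inrack(r,c),np.degrees(c[2]-r[2]))
E
python3 look.py -100 -69 wrist scene
```

```text
9.6 [ 0.51407628 -0.06721326  0.01375532] tool [-100.74409185 -108.17130779] [-0.0883637  -0.67411758  0.33499176]
case [ 0.502  -0.0391  1.0856] loss 0.715
wrist [-108.48658814  -78.5912326 ] 53.590377902351456
case [ 0.5079 -0.0257 -0.5673] loss 0.77
scene [-100.63747683  -66.24439536] -41.11662295465883
```

Emit:
{"method": "play_rows", "body": {"increments": "5 1 0 0 1;11 1 0 0 1;17 1 0 0 1;23 1 0 0 1;29 1 0 0 1;35 1 0 0 1;41 1 0 0 1;47 1 0 0 1;53 1 0 0 1;59 1 0 0 1;65 1 0 0 1;71 1 0 0 1;77 1 0 0 1;83 1 0 0 1;88 1 0 0 1;92 1 0 0 1;94 1 0 0 1;94 1 0 0 1;85 1 0 0 1;80 1 0 0 1"}}

```text
t: 11.7
tool_pos: [0.504, 0.0102, 0.0143]
orientation: [2.05, 2.38, 0.0]
force: [-0.6, -0.3, 0.2]
opening: 0.0004
gripper_force: 0.0
```

Emit:
{"method": "play_rows", "body": {"increments": "-25 0 -40 0 1;-45 0 -85 0 1;-60 0 -130 0 1;-60 0 -175 0 1;-60 0 -210 0 1;-60 0 -240 0 1;-60 0 -240 0 1;-60 0 -240 0 1"}}

```text
t: 12.5
tool_pos: [0.5131, -0.049, 0.2547]
orientation: [2.05, 2.379, 0.001]
force: [0.1, -0.5, -0.1]
opening: 0.0005
gripper_force: 0.0
```

```bash
python3 look.py -100 17 wrist
```

```text
12.5 [ 0.51307829 -0.04900155  0.25474914] tool [-99.00420771 -90.01544978] [ 0.07385576 -0.4587435  -0.05721327]
case [0.4942 0.0527 0.1469] loss 0.091
wrist [-102.48110896   13.42230985] -0.19231347350407238
```

Emit:
{"method": "play_rows", "body": {"increments": "30 -2 45 0 1;60 -2 90 0 1;60 -2 135 0 1;60 -2 180 0 1;60 -2 215 0 1;60 -2 234 0 1;60 -2 241 0 1;66 -2 241 0 1;72 -2 241 0 1;76 -2 241 0 1;80 -2 241 0 1;84 -2 241 0 1;87 -2 241 0 1;89.5 -2 241 0 1;89.5 -2 241 0 1;89.5 -2 241 0 1;80 -2 241 0 1;70 -2 230 0 1;60 -2 200 0 1;60 -2 160 0 1"}}

```text
t: 14.55
tool_pos: [0.4999, 0.0091, 0.0935]
orientation: [-2.049, -2.377, 0.005]
force: [0.7, -0.4, 0.9]
opening: 0.0007
gripper_force: 0.0
```

Emit:
{"method": "play_rows", "body": {"increments": "-30 0 -50 0 1;-60 0 -100 0 1;-60 0 -150 0 1;-60 0 -160 0 1;-60 0 -160 0 1;-60 0 -160 0 1"}}

```text
t: 15.15
tool_pos: [0.5108, -0.0494, 0.2548]
orientation: [2.05, 2.379, 0.001]
force: [0.4, -0.5, -0.7]
opening: 0.0006
gripper_force: 0.0
```

```bash
python3 look.py -100 27 wrist
```

```text
15.15 [ 0.51077007 -0.04939474  0.25484078] tool [-101.34528021  -90.05861871] [ 0.43802794 -0.49470863 -0.65873326]
case [0.4932 0.0677 0.1469] loss 0.097
wrist [-101.22293367   28.33147918] -0.19281383944841635
```

Emit:
{"method": "play_rows", "body": {"increments": "20 -10 0 8 1;40 -20 0 16 1;60 -30 0 24 1;80 -40 0 32 1;100 -50 0 40 1;118 -64 0 48 1;118 -64 0 56 1;118 -64 0 64 1;118 -64 0 72 1;118 -64 0 80 1;118 -64 0 86 1;118 -64 0 90 1;118 -64 0 90 1;118 -64 0 90 1;118 -64 0 90 1"}}

```text
t: 16.7
tool_pos: [0.4294, 0.0586, 0.2534]
orientation: [-3.133, -0.237, 0.002]
force: [-0.1, -0.5, 0.4]
opening: 0.0007
gripper_force: 0.0
```

```bash
python3 look.py -100 28 wrist; python3 - <<'E'
from h import *
r=np.load("rack.npy"); p,R,s=tool(); print(inrack(r,r[:2]+R[:2,0])); w=robot.read_camera("wrist"); fit_rack([("wrist",w)])
for y in (.0035,.0505):  # gap walls, drawn at divider top z=.04, x -32..24
    a,b=proj("wrist",tow(r,np.array([[-.032,y,.04],[.024,y,.04]]))).round().astype(int); cv2.line(w,tuple(map(int,a)),tuple(map(int,b)),(0,0,255),1)
cv2.imwrite("pics/w5.png",cv2.resize(w,(800,600)))
E
```

```text
16.7 [0.42939275 0.05857835 0.25335013] tool [-165.63984902   28.88113026] [-0.13678287 -0.47925383  0.37392793]
case [0.4928 0.0683 0.1489] loss 0.082
wrist [-101.49117448   29.01510592] -0.0774302704363401
[9.99999521e+02 2.32829780e-01]Traceback (most recent call last):
  File "<stdin>", line 2, in <module>
  File "h.py", line 34, in fit_rack
    r=least_squares(f,p0,loss="soft_l1"); print("rack",np.round(r.x,4),"n",len(obs),"res",np.round(r.fun,1)); return r.x
    return func(*args, **kwargs)
    vector_fun = VectorFunction(
        fun_wrapped,
    ...<6 lines>...
        workers=workers
    )
    self._update_fun()
    ~~~~~~~~~~~~~~~~^^
    self.f = self.fun_wrapped(xp_copy(self.x))
             ~~~~~~~~~~~~~~~~^^^^^^^^^^^^^^^^^
    return np.atleast_1d(self.fun(x))
                         ~~~~~~~~^^^
    return self.f(x, *self.args, **self.kwargs)
           ~~~~~~^^^^^^^^^^^^^^^^^^^^^^^^^^^^^^
  File "h.py", line 33, in <lambda>
    f=lambda p:np.concatenate([cen(proj(n,tow(p,box((.028,y),(.02,.003),.05,.03))))-o for n,y,o in obs])
               ~~~~~~~~~~~~~~^^^^^^^^^^^^^^^^^^^^^^^^^^^^^^^^^^^^^^^^^^^^^^^^^^^^^^^^^^^^^^^^^^^^^^^^^^^
ValueError: need at least one array to concatenate
```

```bash
python3 - <<'E'
from h import *
r=np.load("rack.npy"); w=robot.read_camera("wrist")
for y in (.0035,.0505):
    a,b=proj("wrist",tow(r,np.array([[-.032,y,.04],[.024,y,.04]]))).round().astype(int); print(a,b); cv2.line(w,tuple(map(int,a)),tuple(map(int,b)),(0,0,255),1)
cv2.imwrite("pics/w5.png",cv2.resize(w,(800,600)))
E
```

```text
[284  34] [285 -28]
[238  34] [237 -28]
```

View pics/w5.png

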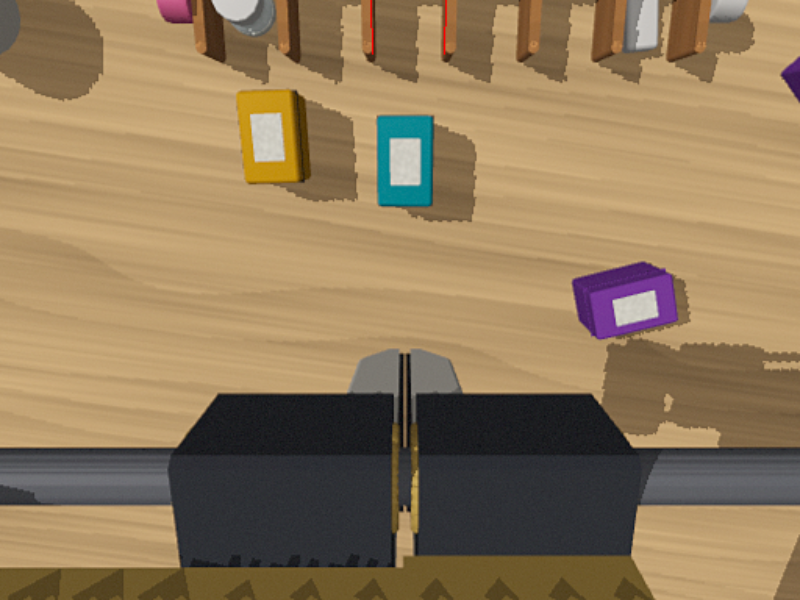

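The red gap lines at (375,30) and (443,30) match the divider faces. The case at (405,160) is lined up about 2 mm toward +y, inside the clearance. I'll descend behind it and push into the gap with a slight -y drift.

Emit:
{"method": "play_rows", "body": {"increments": "0 0 45 -0.3 1;0 0 90 -0.3 1;0 0 135 -0.3 1;0 0 180 -0.3 1;0 0 215 -0.3 1;0 0 233 -0.3 1;0 0 239 -0.3 1;8 0 239 -0.3 1;16 0 239 -0.3 1;22 0 239 -0.3 1;27 0 239 -0.3 1;32 0.2 239 -0.3 1;37 0.5 239 -0.3 1;42 0.8 239 -0.3 1;47 1 239 -0.3 1;52 1.3 239 -0.3 1;57 1.5 239 -0.3 1;62 1.8 239 -0.3 1;65 2 239 -0.3 1;65 2 239 -0.3 1"}}

```text
t: 18.85
tool_pos: [0.4951, 0.0663, 0.0152]
orientation: [3.132, 0.242, 0.001]
force: [0.2, 0.3, -0.3]
opening: 0.0005
gripper_force: 0.0
```

```bash
python3 look.py -61 28 wrist top; python3 - <<'E'
from h import *
w=robot.read_camera("wrist"); cv2.imwrite("pics/w6.png",w)
E
```

```text
18.85 [0.49514362 0.06628165 0.01516754] tool [-99.47674923  26.65350824] [ 0.21360045  0.25225133 -0.2848564 ]
case [0.526  0.0648 0.784 ] loss 0.547
wrist [-69.20289186  20.52789644] 36.31143707076935Traceback (most recent call last):
  File "look.py", line 6, in <module>
    w=robot.read_camera(n); c=fit_case([(n,w)],(g[0],g[1],r[2])); print(n,inrack(r,c),np.degrees(c[2]-r[2]))
                              ~~~~~~~~^^^^^^^^^^^^^^^^^^^^^^^^^^
  File "h.py", line 40, in fit_case
    ms.append((n,cv2.convexHull(pts).reshape(-1,2).astype(np.float32)))
                 ~~~~~~~~~~~~~~^^^^^
cv2.error: OpenCV(4.12.0) /io/opencv/modules/imgproc/src/convhull.cpp:143: error: (-215:Assertion failed) total >= 0 && (depth == CV_32F || depth == CV_32S) in function 'convexHull'
```

View pics/w6.png

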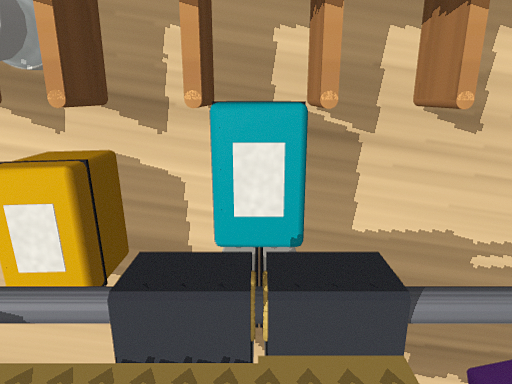

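The case (211 to 307) sits straight and centred before the gap (213 to 308). I'll push on.

Emit:
{"method": "play_rows", "body": {"increments": "5 0 0 0 1;10 0 0 0 1;15 0 0 0 1;20 0 0 0 1;25 0 0 0 1;30 0 0 0 1;35 0 0 0 1;39 0 0 0 1;42 0 0 0 1;45 0 0 0 1;47 0 0 0 1;49 0 0 0 1;51 0 0 0 1;52 0 0 0 1;53 0 0 0 1;53 0 0 0 1"}}

```text
t: 20.6
tool_pos: [0.5463, 0.0743, 0.0151]
orientation: [3.132, 0.242, -0.002]
force: [-5.1, -1.0, 2.9]
opening: 0.0005
gripper_force: 2.5
```

Emit:
{"method": "play_rows", "body": {"increments": "1 0 0 0 1;2 0 0 0 1;3 0 0 0 1;3 0 0 0 1"}}

```text
t: 21.0
tool_pos: [0.5462, 0.0743, 0.0151]
orientation: [3.132, 0.243, -0.012]
force: [-22.8, -5.1, 19.9]
opening: 0.0008
gripper_force: 11.6
```

Emit:
{"method": "play_rows", "body": {"increments": "-4 0 0 0 1;-12 0 0 0 1;-30 0 0 0 1;-50 0 -30 0 1;-80 0 -70 0 1;-100 0 -120 0 1;-110 0 -160 0 1;-110 0 -190 0 1;-110 0 -190 0 1;-110 0 -190 0 1"}}

```text
t: 22.0
tool_pos: [0.4417, 0.058, 0.2058]
orientation: [3.132, 0.242, 0.004]
force: [-0.1, 0.7, -0.0]
opening: 0.0003
gripper_force: 0.0
```

```bash
python3 look.py -6 27 wrist; python3 - <<'E'
from h import *
r=np.load("rack.npy"); w=robot.read_camera("wrist")
u,v=proj("wrist",tow(r,np.array([[-.03,.027,.03]])))[0].astype(int); print(u,v); y0=max(v-75,0); x0=u-100
cv2.imwrite("pics/w7.png",cv2.resize(w[y0:y0+150,x0:x0+200],(800,600),interpolation=cv2.INTER_CUBIC))
E
```

```text
22.0 [0.44165053 0.05796831 0.20580187] tool [-153.61156127   26.44275984] [-0.0929499   0.66857718 -0.04917555]
case [0.56   0.0773 0.1527] loss 0.37
wrist [-33.69485074  27.86338143] 0.14062230080321567
259 36
```

View pics/w7.png

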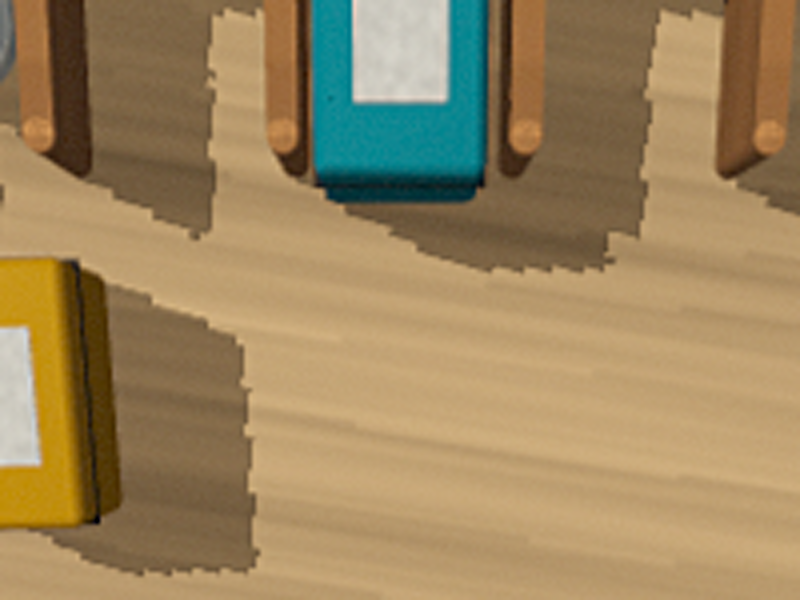

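```bash
python3 - <<'E'
from h import *
r=np.load("rack.npy")
for x,z in((-32,0),(-36,0),(-38,0),(-32,40),(-36,48)): print(x,z,proj("wrist",tow(r,np.array([[x/1e3,.027,z/1e3]])))[0]*4)
w=robot.read_camera("wrist"); m=hsvmask(w,(80,90,20),(97,255,255)); ys,xs=np.nonzero(m[:,230:290]); print((ys.max()+1)*4)
E
```

```text
-32 0 [1038.51580719  172.60867632]
-36 0 [1038.46502219  189.82220154]
-38 0 [1038.43974521  198.38980856]
-32 40 [1038.93505221  146.32953146]
-36 48 [1038.97147992  160.25276626]
1152
```

Emit:
{"method": "play_rows", "body": {"increments": "40 0 -25 0 1;80 0 -50 0 1;110 0 -70 0 1;110 0 -70 0 1;110 0 -70 0 1"}}

```text
t: 22.65
tool_pos: [0.5492, 0.0748, 0.273]
orientation: [-3.132, -0.242, 0.005]
force: [-0.4, 0.5, 0.0]
opening: 0.0006
gripper_force: 0.0
```

```bash
python3 look.py -6 27 wrist; python3 - <<'E'
from h import *
r=np.load("rack.npy"); w=robot.read_camera("wrist"); fit_rack([("wrist",w)],r)
for x,z in((24,40),(24,48),(-36,48),(-32,40),(-36,0)): print(x,z,proj("wrist",tow(r,np.array([[x/1e3,.027,z/1e3]])))[0])
u,v=proj("wrist",tow(r,np.array([[-.0,.027,.04]])))[0].astype(int); y0=max(v-75,0); x0=u-100; print("crop",x0,y0)
cv2.imwrite("pics/w8.png",cv2.resize(w[y0:y0+150,x0:x0+200],(800,600),interpolation=cv2.INTER_CUBIC))
E
```

```text
22.65 [0.54918163 0.074844   0.2729818 ] tool [-44.7658842   27.02887839] [-0.4377016   0.49790953  0.04306311]
case [0.5833 0.0817 0.1596] loss 0.074
wrist [-10.03477004  28.74775589] 0.5319994364749415
rack [0.5971 0.0548 0.1509] n 6 res [ 0.4 -0.1  0.4 -0.2 -0.1  0.3 -0.2  0.1 -0.3  0.  -0.3 -0.1]
24 40 [259.84973079  97.62069484]
24 48 [259.87057334  97.68576765]
-36 48 [259.69221351 152.02356659]
-32 40 [259.68679771 147.49513735]
-36 0 [259.60136615 145.96749529]
crop 159 44
```

View pics/w8.png

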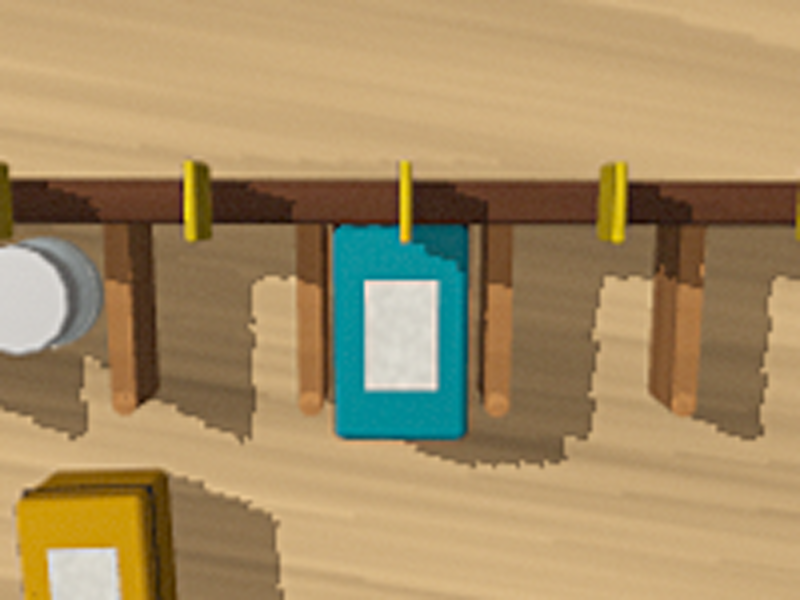

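Tab c is upright again and the case is straight, with its front edge about 1–2 mm prouder than home. I'll give it one more gentle push at mid height.

Emit:
{"method": "play_rows", "body": {"increments": "-15 0 40 0 1;-30 0 85 0 1;-30 0 130 0 1;-30 0 175 0 1;-30 0 215 0 1;-30 0 240 0 1;-30 0 249 0 1;-25 0 249 0 1;-20 0 249 0 1;-15 0 249 0 1;-11 0 249 0 1;-8 0 249 0 1;-6 0 249 0 1;-5 0 249 0 1;-4 0 249 0 1;-3 0 249 0 1;-3 0 249 0 1"}}

```text
t: 24.45
tool_pos: [0.5462, 0.0743, 0.026]
orientation: [3.132, 0.242, -0.002]
force: [-3.1, -1.3, 3.1]
opening: 0.0005
gripper_force: 1.5
```

Emit:
{"method": "play_rows", "body": {"increments": "1 0 0 0 1;1 0 0 0 1"}}

```text
t: 24.65
tool_pos: [0.5463, 0.0744, 0.026]
orientation: [3.132, 0.242, -0.005]
force: [-9.9, -1.6, 6.6]
opening: 0.0006
gripper_force: 4.5
```

Emit:
{"method": "play_rows", "body": {"increments": "1 0 0 0 1;1 0 0 0 1"}}

```text
t: 24.85
tool_pos: [0.5463, 0.0743, 0.0259]
orientation: [3.132, 0.242, -0.009]
force: [-14.1, -1.7, 12.0]
opening: 0.0006
gripper_force: 7.3
```

Emit:
{"method": "play_rows", "body": {"increments": "-5 0 0 0 1;-15 0 0 0 1;-35 0 0 0 1;-55 0 -30 0 1;-60 0 -70 0 1;-50 0 -110 0 1;-30 0 -150 0 1;-10 0 -200 0 1;0 0 -247 0 1;0 0 -247 0 1;0 0 -247 0 1;0 0 -247 0 1"}}

```text
t: 26.05
tool_pos: [0.5478, 0.0746, 0.2715]
orientation: [-3.132, -0.242, 0.003]
force: [0.1, 0.1, 0.1]
opening: 0.0008
gripper_force: 0.0
```

```bash
python3 look.py -6 27 wrist; python3 - <<'E'
from h import *
r=np.load("rack.npy"); w=robot.read_camera("wrist"); r2=fit_rack([("wrist",w)],r)
c=fit_case([("wrist",w)],(.585,.081,.155)); print("vs refit rack",inrack(r2,c))
m=hsvmask(w,(80,90,20),(97,255,255)); m[:, :225]=0; m[:,290:]=0; m[185:]=0; ys,_=np.nonzero(m); print("front row",ys.max()+1,"back",ys.min())
for x,z in((24,48),(-36,48)): print(proj("wrist",tow(r2,np.array([[x/1e3,.027,z/1e3]])))[0])
lm("wrist",("mustard_case","ink_pot","eraser","teal_case"),2)
E
```

```text
26.05 [0.5477616  0.07464851 0.27147178] tool [-46.19917177  27.04820088] [0.1145077  0.14284294 0.06928477]
case [0.5837 0.0819 0.1608] loss 0.077
wrist [-9.58833026 28.88807719] 0.6036179419726662
rack [0.5975 0.055  0.1503] n 6 res [ 0.3 -0.2  0.3  0.  -0.2  0.2 -0.1  0.1 -0.1 -0.  -0.2 -0.1]
case [0.5847 0.0816 0.1529] loss 0.074
vs refit rack [-8.67735975 28.24302119]
front row 153 back 99
[259.7014511   97.01540631]
[259.53200368 151.68840941]
wrist mustard_case [0.495  0.158  0.0015] 0.76 [190. 184.]
wrist ink_pot [0.5739 0.1916 0.0037] 0.55 [169. 119.]
wrist eraser [ 6.152e-01 -7.750e-02  5.000e-04] 0.85 [388. 120.]
wrist teal_case [ 0.5926 -0.2241 -0.001 ] 0.79 [494. 155.]
wrist teal_case [ 0.5852  0.0777 -0.0012] 0.61 [262. 125.]
```

```bash
python3 -c "
from plant import robot
print(robot.close_job())"
```

```text
the job is handed in; nothing more can be done
None
```

I tipped tabs a, b and c in order from the pink-knob end and left the fourth alone, then pushed the teal case straight into the third gap until it hit a hard stop at the back (the last camera fit read 2–3 mm short of nominal), and handed the job in at about 26 s; no verdict was returned.

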